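# Unlock the parts carousel, bring the tall jar to the front and hold it there

## Task

Lift the plywood locking link up off the two posts of the parts carousel and lay it flat on the table, well clear of the carousel. Then take one of the turntable's wooden rim posts and turn the turntable until the tall jar is in line with the arrow at the front of the base. Finish still gripping a rim post, holding the turntable still there so that I can unscrew the jar's lid; keep every jar in its seat and do not disturb the other things on the table.

Things in the scene. Friction and masses are not known exactly. Their poses are not given: they have to be found in the camera images.
- carousel_base: The fixed base of the parts carousel: a plywood disc, top 16 mm above the table. Origin on the turning axis at table height. Its -x axis points to its front, roughly towards the robot, where a flat plywood arrow-head with a dark centre line sticks out from under the turntable; its +y axis points to the ear at its side that carries the lock post.
- pointer_tip (a point): The tip of the arrow-head tongue on the base, 178 mm from the turning axis, 16 mm above the table: this is the front of the carousel.
- lock_post_top (a point): Top of the lock post, an upright wooden post fixed on the ear of the base, 175 mm from the turning axis. 18 mm thick up to a shoulder 100 mm above the table, above that a spigot 10 mm thick with its top 122 mm above the table.
- turntable: The turning plywood disc, 282 mm across, top face 32 mm above the table, with six ring-shaped jar seats (12 mm high, 80 mm from the axis, every 60 degrees) and six upright wooden rim posts between them. Origin on the turning axis at table height, z up. Once unlocked it turns without stops, with light friction (about 0.06 N m), and stays where it is left.
- axis (a point): The turning axis, at the top of the low wooden hub of the turntable, 40 mm above the table.
- post0 (a point): Rim post 0 of the turntable, point on its centre line 88 mm above the table, 12 mm below its shoulder: a good place to grip it. All six are alike, fixed to the turntable, 125 mm from the axis, every 60 degrees, half-way between jar seats: round, 18 mm thick up to a shoulder 100 mm above the table, above that a spigot 10 mm thick with its top 122 mm above the table. 45 mm free to the jars beside it.
- post1 (a point): Rim post 1 of the turntable, point on its centre line 88 mm above the table, 12 mm below its shoulder: a good place to grip it. Like post0.
- post2 (a point): Rim post 2 of the turntable, point on its centre line 88 mm above the table, 12 mm below its shoulder: a good place to grip it. Like post0.
- post3 (a point): Rim post 3 of the turntable, point on its centre line 88 mm above the table, 12 mm below its shoulder: a good place to grip it. Like post0.
- post4 (a point): Rim post 4 of the turntable, point on its centre line 88 mm above the table, 12 mm below its shoulder: a good place to grip it. Like post0; at the start it is the one under the locking link.
- post5 (a point): Rim post 5 of the turntable, point on its centre line 88 mm above the table, 12 mm below its shoulder: a good place to grip it. Like post0.
- link_tab (a point): Finger tab of the locking link. This point lies in the upright tab, 34 mm above the link's underside, 17 mm below the tab's top. The tab is 8 mm thick along this frame's x and 24 mm wide along y; y runs from eye to eye, z up. The table from the lock post towards the robot's left (x about 0.43, y about 0.3) is clear, a good place to lay the link.
- tall_jar_mid (a point): The tall jar: clear plastic screw-top jar, 43 mm thick, 88 mm to the top of its ribbed grey lid, on which a small round knob 20 mm wide and 14 mm high stands. It stands loose in a ring seat of the turntable, on the turntable's top face, 80 mm from the axis. This point is on its centre line, 44 mm above its foot. It starts in any seat but the front one.
- short_jar0_mid (a point): A short jar: clear plastic screw-top jar, 43 mm thick, 56 mm tall with a flat ribbed grey lid, loose in a ring seat of the turntable. This point is on its centre line, 28 mm above its foot.
- short_jar1_mid (a point): A short jar: clear plastic screw-top jar, 43 mm thick, 56 mm tall with a flat ribbed grey lid, loose in a ring seat of the turntable. This point is on its centre line, 28 mm above its foot.
- short_jar2_mid (a point): A short jar: clear plastic screw-top jar, 43 mm thick, 56 mm tall with a flat ribbed grey lid, loose in a ring seat of the turntable. This point is on its centre line, 28 mm above its foot.
- short_jar3_mid (a point): A short jar: clear plastic screw-top jar, 43 mm thick, 56 mm tall with a flat ribbed grey lid, loose in a ring seat of the turntable. This point is on its centre line, 28 mm above its foot.
- short_jar4_mid (a point): A short jar: clear plastic screw-top jar, 43 mm thick, 56 mm tall with a flat ribbed grey lid, loose in a ring seat of the turntable. This point is on its centre line, 28 mm above its foot.
- tape_measure_mid (a point): Bystander: black and yellow tape measure, 86x57x62 mm, standing on the table; point at its centre.
- slot_cat_mid (a point): Bystander: slot-together plywood cat, 40x92x86 mm; point half-way up.
- sticker_pack_1_mid (a point): Bystander: orange and white sleeve of stickers, 66x112x34 mm; point at its centre.
- lock_link: The locking link: loose flat plywood link (40 g, 79x29x6 mm) with an eye at either end, 50 mm apart, and an upright tab in the middle. Origin at the centre of its underside, axes as at its tab. At the start it lies on the shoulders of the lock post and rim post 4, 100 mm above the table, its 13 mm eyes round their spigots, and locks the turntable; it must rise 22 mm to come free.
Not all that is in view belongs to the job. What is shaped like the part that bears short_jar4_mid but orange, red or turquoise is not meant.

How it is judged:
On the way, in this order (a step that is already met when the one before it is completed fails the run):
1. the locking link lies flat on the table clear of the carousel, let go (height (world z) of link_tab below 0.04 m and angle between link_tab's own z axis and vertical below 0.12 rad and horizontal distance between link_tab and axis above 0.2 m and contact force between the fingers and lock_link below 0.1 N), for 0.2 s.
2. the tall jar stands in line with the arrow at the front (x of tall_jar_mid in the frame of carousel_base below -0.06 m and y of tall_jar_mid in the frame of carousel_base between -0.008 and 0.008 m), for 0.2 s.
At the end, for the whole second after the job is handed in: Tall jar at the front, its centre within 8 mm of the arrow's centre line; turntable at rest (under 0.03 rad/s), gripped by the fingers with over 4 N; link flat on the table, let go, over 200 mm from the axis; all jars in their seats (raised under 6 mm, tilted under 0.15 rad) (all of step 1 and all of step 2 and angular speed of turntable below 0.03 rad/s and contact force between the fingers and turntable above 4 N and z of tall_jar_mid in the frame of turntable below 0.082 m and angle between each of tall_jar_mid, short_jar0_mid, short_jar1_mid, short_jar2_mid, short_jar3_mid, short_jar4_mid's own z axis and vertical below 0.15 rad and z of each of short_jar0_mid, short_jar1_mid, short_jar2_mid, short_jar3_mid, short_jar4_mid in the frame of turntable below 0.066 m); the arm keeps its last pose, push and grip.
It fails at once if a jar is lifted out of its seat or tipped (not (z of tall_jar_mid in the frame of turntable below 0.082 m) or not (angle between tall_jar_mid's own z axis and vertical below 0.15 rad) or not (z of short_jar0_mid in the frame of turntable below 0.066 m) or not (angle between short_jar0_mid's own z axis and vertical below 0.15 rad) or not (z of short_jar1_mid in the frame of turntable below 0.066 m) or not (angle between short_jar1_mid's own z axis and vertical below 0.15 rad) or not (z of short_jar2_mid in the frame of turntable below 0.066 m) or not (angle between short_jar2_mid's own z axis and vertical below 0.15 rad) or not (z of short_jar3_mid in the frame of turntable below 0.066 m) or not (angle between short_jar3_mid's own z axis and vertical below 0.15 rad) or not (z of short_jar4_mid in the frame of turntable below 0.066 m) or not (angle between short_jar4_mid's own z axis and vertical below 0.15 rad)).
It fails at once if a bystander is pushed more than 20 mm (distance of any of tape_measure_mid, slot_cat_mid, sticker_pack_1_mid from where it was at the start of the episode above 0.02 m).
It also fails if it takes over 67 s, if anything falls off the work surface, if the arm or the gripper's body presses on something with over 40 N, if the wrist force passes 120 N, or if a joint passes its speed limit or range.

## Robot

A 6-joint arm with a two-finger parallel gripper is mounted at the origin on the work surface; the furniture and walls round the work are solid. World frame = base frame: x ahead of the robot, y to its left, z up, the work surface at z = 0. Lengths are in m, angles in rad, forces in N, time in s.
With the tool pointing down it reaches from about 0.375 to 0.975 m from the base axis. Payload 3.8 kg.
Tool frame: the origin (TCP) lies on the centre line of the jaws, within the pads' length; the fingertips stand 17 mm ahead of it and the grasp point (between the pads) lies 2 mm behind it (bot.tip_extent is the distance from the TCP to the fingertips, in m); z points along the fingers, y is the line along which they close (so a half turn about z gives the same grasp; the last joint's range is limited). The gripper opens to 85 mm and grips with 20 to 120 N. Pads are 22 mm wide; open, the fingers measure 114 mm over their backs; the gripper's body (76 mm by 85 mm) begins 54 mm behind the grasp point. The pads swing forward as they close: fully open they stand 13 mm farther back than shut.
Start: joints at [-1.278, 0.264, 1.604, -0, 1.274, -0.037], TCP at [0.219, -0.639, 0.21] pointing down, gripper open.
Joint ranges: [-2.63, 2.63], [-0.94, 2.18], [0.31, 2.57], [-1.31, 4.45], [0, 2.66], [-2.55, 2.55]. Speed limits (rad/s): [2.57, 2.57, 3.14, 3.14, 3.14, 3.14].

## Interface

Orientations are given as a rotation vector (axis times angle).
In Python, from workcell import readout, read_camera, finish_job, bot gives the robot as it stands.
- The arm moves only by the tool jog_arm, never from a script. Its argument "deltas" is one flat list of numbers, 7 for each row, row after row: the shift along the tool's x, y, z in m, then the turn, a rotation vector about the tool's x, y, z in degrees, then the gripper command: -1 is shut, 1 is fully open, values between are in proportion. A call has 1 to 8 rows; each row is the pose to reach, as a shift and turn from the pose commanded when the call began, along the tool's axes at that moment; what a row does not reach only later rows make up. A row lasts 1/10 s, in which the tool goes at most 50 mm and 8.59 degrees, less where a joint would pass 70% of its speed; a pose out of reach is approached as far as the arm can. A call with a gripper value outside its range is refused whole. The fingers move at their own pace and stop on an object; "squeeze" is the grip in N (left out, the last holds). Time passes only in rows, so rows that repeat a pose let the fingers close. It gives the time, the measured TCP pose, the force, the opening and the grip force at its end, in the units of the state.
- readout.read_state(): the state, without advancing time (a new reading comes with each control period).
- read_camera(name): name is "side" or "top"; returns a dict with "color" (480x640x3 uint8, blue, green, red), "fx", "fy", "cx", "cy" (pixels), "origin" and "attitude" of the camera in the world. Camera axes: x right, y down, z forward; pixel columns grow to the right and rows downward; lengths in m; the calibration is good to about 2 mm. A picture is of the moment at which its call begins. There is no depth.
- finish_job(): hands the job in; it is judged then, once.
The state is a dict: "time": time; "q": joint angles; "joint_vel": joint speeds; "joint_torque": joint torques, N m; "tool_pos": TCP position; "tcp_rot": TCP orientation; "wrist_force": force on the tool from outside, world axes, zero at the start; "torque": the same for the moment, N m; "width": opening from 0.0 (shut) to 1.0 (fully open); "grip_force": force on a finger pad.
Only numpy, scipy, OpenCV 4.12 (cv2) and the standard library are available. Lean on these libraries where they do the work, as an engineer would, in place of code of your own. Each camera call takes 0.05 s, during which the arm holds its last target. There are 200 camera calls.

## Working session

There is one attempt and no reset: what is moved stays moved. The work goes in short steps, Python scripts to look and compute and a tool call to move; the robot and the scene stay as the last step left them, time stands still between calls to the robot, and variables do not carry over. Pictures are saved under pics/ and viewed, at most 10 in all, crops included, and the job is handed in when it is done.

Besides the shell and the picture viewer there is one more tool, called after "Request:" as name(argument=value, ...) on one line, values as JSON. jog_arm: Moves the arm, as the interface text tells. Its arguments: {"type":"object","properties":{"deltas":{"type":"array"},"squeeze":{"type":"number"}},"required":["deltas"]}

```bash
mkdir -p pics
python3 - <<'E'
from workcell import readout, read_camera, bot
import cv2
for n in("side","top"):
    c=read_camera(n); cv2.imwrite(f"pics/{n}0.png",c["color"]); print(n,c["fx"],c["fy"],c["cx"],c["cy"],c["origin"],c["attitude"])
print(readout.read_state())
E
```

```text
side 499.20430517736276 499.20430517736276 321.00738280151216 244.35183629691457 [ 0.48652015 -0.92556633  0.89290774] [-2.27677405  0.06701484 -0.03443359]
top 452.6983096218692 452.6983096218692 313.8523034654957 241.7014678220088 [0.44579737 0.01002399 1.09925705] [-2.18478971  2.17371219 -0.12516918]
{'time': 0.1, 'q': array([-1.27790894e+00,  2.64671404e-01,  1.60527015e+00, -3.11532323e-05,
        1.27370880e+00, -3.69275547e-02]), 'joint_vel': array([-3.54388974e-05, -2.12877272e-03, -2.90883316e-03,  6.87010376e-04,
        1.28484178e-03,  1.18688595e-03]), 'joint_torque': array([ 7.47930480e-04, -5.16706395e+01, -3.68587911e+01,  4.53725318e-05,
        6.33823147e-03, -7.17179455e-05]), 'tool_pos': array([ 0.21837202, -0.63793591,  0.20837323]), 'tcp_rot': array([-3.09696057e+00, -5.15406926e-01,  4.58629046e-04]), 'wrist_force': array([ 0.35993496, -0.85928445, -0.63937799]), 'torque': array([ 0.00575383,  0.03379251, -0.08242169]), 'grip_force': 0.0, 'width': 1.001482624348918}
```

View pics/top0.png

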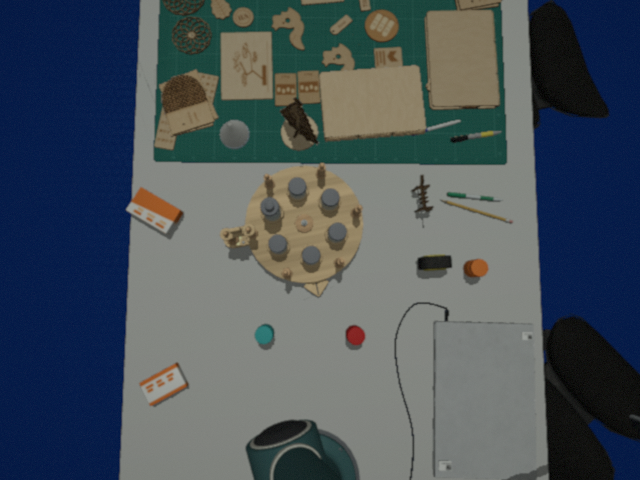

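View pics/side0.png

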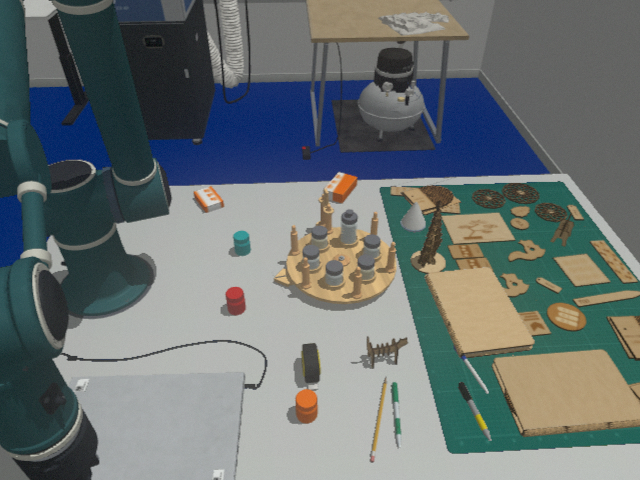

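The top view has up = +x and left = +y. The carousel hub is at (305,224), the link on its posts at about (237,236), the arrow tip at (317,294), and the tall jar probably at (270,208). In the side view the link is at (327,205) and the tall jar at (349,228).

Things that could be mistaken:
- **Jars in top view:** grey-lidded at (270,208), (297,187), (330,198), (338,232), (311,256) and (278,245). The loose turquoise (264,335), red (355,336) and orange (477,268) jars are not meant.
- **Posts:** rim posts versus the lock post, which is the outer of the two under the link.

Next I'll check this in one close crop.

Run:
```python
import cv2,numpy as np
t=cv2.imread("pics/top0.png")[155:305,205:375]; s=cv2.imread("pics/side0.png")[185:310,265:405]
a=cv2.resize(t,None,fx=4,fy=4,interpolation=3)
b=cv2.resize(s,None,fx=5,fy=5,interpolation=3)
cv2.imwrite("pics/tc.png",a);cv2.imwrite("pics/sc.png",cv2.resize(b,(700,625)[:2])[:600])
```

```text
(no output)
```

View pics/tc.png

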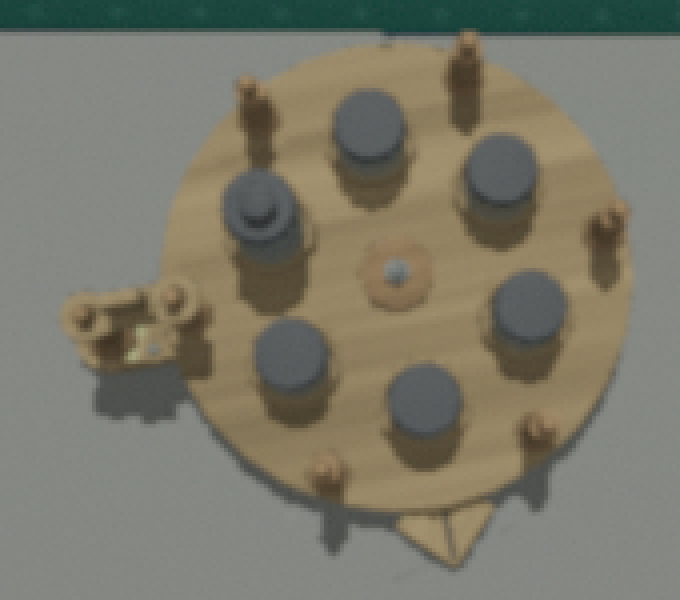

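View pics/sc.png

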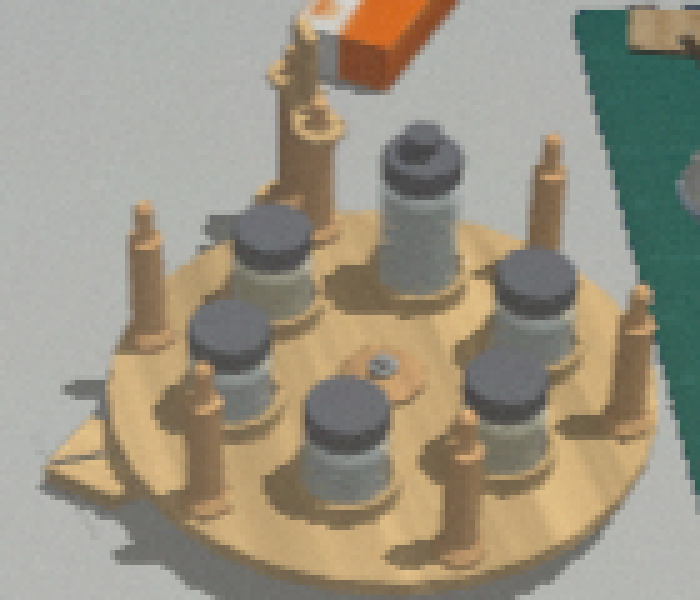

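The crops confirm it. The tall jar's knob is at top (270,204) and side (350,211). The link's eyes are at top (226,234) and (249,230), and the tab stands between them. The arrow tip is at top (319,297) and side (274,279). Next I'll triangulate.

```bash
cat > h.py <<'E'
import numpy as np,cv2
from scipy.spatial.transform import Rotation as R
C={"side":(499.204,321.007,244.352,[0.48652015,-0.92556633,0.89290774],[-2.27677405,0.06701484,-0.03443359]),
"top":(452.698,313.852,241.701,[0.44579737,0.01002399,1.09925705],[-2.18478971,2.17371219,-0.12516918])}
def ray(n,u,v):
    f,cx,cy,o,a=C[n]; d=R.from_rotvec(a).apply([(u-cx)/f,(v-cy)/f,1]); return np.array(o),d/np.linalg.norm(d)
def plane(n,u,v,z):
    o,d=ray(n,u,v); return o+d*(z-o[2])/d[2]
def tri(pt,ps):
    A=0;b=0
    for n,p in(("top",pt),("side",ps)):
        o,d=ray(n,*p);M=np.eye(3)-np.outer(d,d);A=A+M;b=b+M@o
    return np.linalg.solve(A,b)
def proj(n,P):
    f,cx,cy,o,a=C[n]; p=R.from_rotvec(a).inv().apply(np.array(P)-o); return f*p[0]/p[2]+cx,f*p[1]/p[2]+cy
E
python3 - <<'E'
from h import *
np.set_printoptions(precision=4,suppress=True)
T=lambda x,y:(205+x/4,155+y/4); S=lambda x,y:(265+x/5,185+y/5)
D={"hub":((396,270),(383,365)),"tip":((455,567),(47,468)),"pA":((247,88),(552,140)),"pB":((468,38),(640,290)),"pC":((612,208),(470,415)),"pD":((540,424),(203,368)),"pE":((328,462),(142,206)),"eyeI":((175,296),(317,120)),"eyeO":((84,316),(281,72)),"tabtop":((125,299),(305,20)),"knob":((259,195),(425,130)),"base_lockpost?":((105,340),(300,200))}
P={}
for k,(a,b) in D.items():
    P[k]=p=tri(T(*a),S(*b)); print(k,p,np.hypot(*(np.array(proj("top",p))-T(*a))))
pts=np.array([P[k][:2] for k in("pA","pB","pC","pD","pE")])
c=np.linalg.lstsq(np.c_[2*pts,np.ones(5)],(pts**2).sum(1),rcond=None)[0]
print("circle",c[:2],np.sqrt(c[2]+c[0]**2+c[1]**2))
for k in P:
    d=P[k][:2]-c[:2]; print(k,np.hypot(*d),np.degrees(np.arctan2(d[1],d[0])))
E
```

```text
hub [0.5966 0.0157 0.0391] 0.5587821080684663
tip [ 0.4231 -0.0204  0.0108] 1.0585714230505219
pA [0.6882 0.0982 0.1162] 1.283364395613355
pB [ 0.7152 -0.0238  0.1171] 0.3560468141178497
pC [ 0.6223 -0.1037  0.1144] 1.0275690801339872
pD [ 0.5025 -0.0637  0.1136] 0.8811421891840947
pE [0.4787 0.0513 0.12  ] 0.1776661133771182
eyeI [0.5713 0.1371 0.1058] 0.3204088268090615
eyeO [0.5578 0.1874 0.1022] 0.8241369511897455
tabtop [0.5645 0.1568 0.1561] 0.9535173317755277
knob [0.623  0.0894 0.1325] 0.21103462516014487
base_lockpost? [0.5616 0.1913 0.0089] 2.396687996727879
circle [0.5971 0.016 ] 0.1233633083919594
hub 0.0005922777076203518 -148.58070533710074
tip 0.17779301664125233 -168.18069961389804
pA 0.12267633055014436 42.07428989425266
pB 0.12457713402069447 -18.65519934346305
pC 0.12228859656125245 -78.13688559099543
pD 0.12372812275658579 -139.88841758940134
pE 0.12353313595631597 163.42323995911764
eyeI 0.1238184272677074 102.03454724815802
eyeO 0.17586974141116574 102.93194529123711
tabtop 0.1444951757497969 103.03408614245612
knob 0.07782171012877999 70.62310424792464
base_lockpost? 0.17884091677104175 101.46754768022579
```

```bash
cat >> h.py <<'E'
def delta(target,ydeg,tilt=True):
    """tool-frame shift (m) and rotvec (deg) from measured pose to target with tool down, tool y along ydeg (mod 180, nearest)"""
    from workcell import readout
    s=readout.read_state(); r=R.from_rotvec(s["tcp_rot"]); best=None
    for a in (ydeg,ydeg+180):
        y=np.array([np.cos(np.radians(a)),np.sin(np.radians(a)),0]);z=np.array([0,0,-1.])
        g=R.from_matrix(np.c_[np.cross(y,z),y,z]); d=(r.inv()*g).as_rotvec(degrees=True)
        if best is None or np.linalg.norm(d)<np.linalg.norm(best): best=d
    yy=r.apply([0,1,0])
    print("t",round(s["time"],2),"pos",s["tool_pos"].round(4),"yang",np.degrees(np.arctan2(yy[1],yy[0])).round(2),"q",s["q"].round(3),"w",round(s["width"],3),"g",s["grip_force"],"F",s["wrist_force"].round(1))
    print("delta",r.inv().apply(np.array(target)-s["tool_pos"]).round(4),best.round(2))
E
python3 -c "
from h import *
delta([.565,.162,.208],11.9)
print(plane('top',264,335,.03),plane('top',155,212,.03),plane('top',163,383,.03),plane('top',423,195,.05),plane('top',434,262,.05))"
```

```text
t 0.1 pos [ 0.2184 -0.6379  0.2084] yang -71.1 q [-1.278  0.265  1.605 -0.     1.274 -0.037] w 1.001 g 0.0 F [ 0.4 -0.9 -0.6]
delta [ 0.587  -0.6446  0.0017] [ -0.09  -0.09 -83.  ]
[0.33235689 0.10692521 0.03      ] [0.61937431 0.36960902 0.03      ] [0.22352675 0.33623158 0.03      ] [ 0.66119762 -0.26508304  0.05      ] [ 0.50292774 -0.28774874  0.05      ]
```

Request:
jog_arm(deltas=[0.015,-0.016,0,0,0,-2,0,0.04,-0.044,0,0,0,-5.5,0,0.065,-0.071,0,0,0,-9,0,0.09,-0.099,0,0,0,-12.5,0,0.115,-0.126,0,0,0,-16,0,0.14,-0.154,0,0,0,-19.5,0,0.165,-0.181,0,0,0,-23,0,0.19,-0.209,0,0,0,-26.5,0], squeeze=30)

```text
time: 0.9
tool_pos: [0.3308, -0.3777, 0.2091]
tcp_rot: [-2.896, -1.215, 0.0]
wrist_force: [0.9, -0.2, -0.4]
width: 0.502
grip_force: 0.0
```

```bash
python3 -c "
from h import *
delta([.565,.162,.208],11.9)"
```

```text
t 0.9 pos [ 0.3308 -0.3777  0.2091] yang -44.48 q [-0.901 -0.066  1.966  0.     1.243 -0.125] w 0.502 g 0.0 F [ 0.9 -0.2 -0.4]
delta [ 0.5491 -0.211   0.0014] [-3.000e-02 -3.000e-02 -5.638e+01]
```

Request:
jog_arm(deltas=[0.036,-0.014,0,0,0,-3.6,0,0.072,-0.028,0,0,0,-7.2,0,0.108,-0.042,0,0,0,-10.8,0,0.144,-0.055,0,0,0,-14.4,0,0.18,-0.069,0,0,0,-18,0,0.216,-0.083,0,0,0,-21.6,0,0.252,-0.097,0,0,0,-25.2,0,0.288,-0.111,0,0,0,-28.8,0])

```text
time: 1.7
tool_pos: [0.4539, -0.0947, 0.2093]
tcp_rot: [-2.503, -1.898, 0.0]
wrist_force: [-0.0, -0.1, 0.5]
width: 0.495
grip_force: 0.0
```

```bash
python3 -c "
from h import *
delta([.565,.162,.208],11.9)"
```

```text
t 1.7 pos [ 0.4539 -0.0947  0.2093] yang -15.66 q [-0.259 -0.145  2.036 -0.     1.25   0.014] w 0.495 g 0.0 F [-0.  -0.1  0.5]
delta [0.2772 0.0377 0.0012] [-2.000e-02 -0.000e+00 -2.756e+01]
```

Request:
jog_arm(deltas=[0.04,0.005,0,0,0,-4,0,0.08,0.011,0,0,0,-8,0,0.12,0.016,0,0,0,-12,0,0.16,0.022,0,0,0,-16,0,0.2,0.027,0,0,0,-20,0,0.24,0.033,0,0,0,-24,0,0.265,0.036,0,0,0,-26.5,0,0.277,0.038,0.001,0,0,-27.6,0])

```text
time: 2.5
tool_pos: [0.5662, 0.162, 0.208]
tcp_rot: [-1.977, -2.441, 0.0]
wrist_force: [-0.6, -0.7, 0.1]
width: 0.501
grip_force: 0.0
```

Request:
jog_arm(deltas=[0,0,0.01,0,0,0,0,0,0,0.025,0,0,0,0,0,0,0.035,0,0,0,0])

```text
time: 2.8
tool_pos: [0.5643, 0.1582, 0.1711]
tcp_rot: [-1.982, -2.435, 0.004]
wrist_force: [0.5, -0.8, -1.8]
width: 0.499
grip_force: 0.0
```

Run:
```python
from h import *
from workcell import read_camera
delta([.565,.162,.137],11.9)
a=read_camera("side")["color"]; b=read_camera("top")["color"]
cv2.imwrite("pics/g.png",np.hstack([cv2.resize(a[140:260,270:390],(400,400),interpolation=3),cv2.resize(b[180:290,180:290],(400,400),interpolation=3)]))
```

```text
t 2.8 pos [0.5643 0.1582 0.1711] yang 11.7 q [ 0.231  0.127  1.839 -0.     1.179  0.027] w 0.499 g 0.0 F [ 0.5 -0.8 -1.8]
delta [0.0036 0.0016 0.0341] [-0.18  0.03 -0.2 ]
```

View pics/g.png

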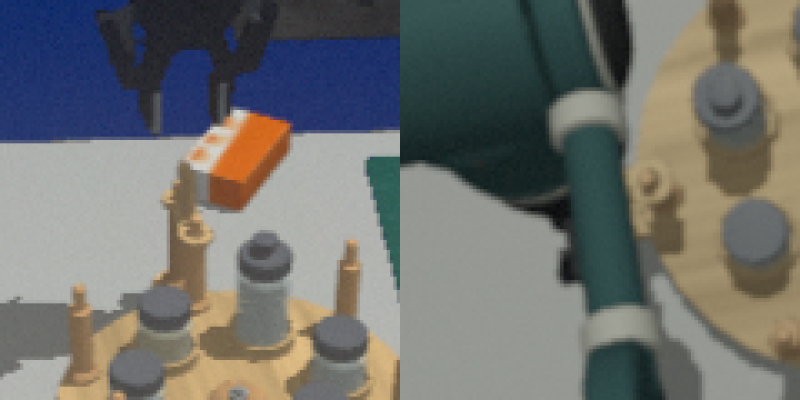

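Side view: the open fingers at crop (157,130) and (222,120) straddle the tab top at (183,165) from above. The arm hides the tab in the top view. I'll check centring numerically.

Run:
```python
from h import *
c=lambda P:tuple(round((a-b)*400/120,1) for a,b in zip(proj("side",P),(270,140)))
print("tip mid",c([.5643,.1582,.154]),"tab top pred",c([.566,.162,.151]),c([.5645,.1568,.151]), "x+10mm",c([.576,.162,.151]))
# tab blob centreline in first image: wood columns per row
a=cv2.imread("pics/side0.png"); 
for v in range(188,204,1):
    r=a[v,318:336].astype(int); m=(r[:,2]-r[:,0])>25; print(v,"".join("#" if x else "." for x in m), end="  ")
    print()
for z in(.151,.14,.13,.11): print(z,proj("side",[.565,.162,z]))
```

```text
tip mid (np.float64(183.7), np.float64(164.9)) tab top pred (np.float64(185.5), np.float64(165.3)) (np.float64(184.0), np.float64(169.1)) x+10mm (np.float64(198.2), np.float64(164.9))
188 ......#########.##  
189 ......####.....###  
190 ......####....####  
191 ......#####...####  
192 ......#####...####  
193 ......#####...####  
194 ....#######....###  
195 ....#######...####  
196 ....#######....###  
197 ..#########...####  
198 .##########...####  
199 ###########...####  
200 .##########...####  
201 .##########......#  
202 ..#########.......  
203 ...#########......  
0.151 (np.float64(325.26796520794585), np.float64(189.60818648429978))
0.14 (np.float64(325.23420854979616), np.float64(193.07306815615792))
0.13 (np.float64(325.2038366034206), np.float64(196.1905331572492))
0.11 (np.float64(325.14397738624666), np.float64(202.33465748254196))
```

Run:
```python
from h import *
from workcell import read_camera,bot,readout
print([x for x in dir(bot) if x[0]!='_'],bot.tip_extent)
s=readout.read_state();print(s["time"],s["tool_pos"],s["width"])
a=read_camera("side")["color"]; z=cv2.imread("pics/side0.png")
d=cv2.absdiff(a,z).max(2)
cv2.imwrite("pics/g2.png",np.hstack([cv2.resize(i[125:205,280:360],(400,400),interpolation=cv2.INTER_NEAREST) for i in(a,cv2.cvtColor(d,8)*2)]))
```

```text
['MotionError', 'tip_extent'] 0.017
2.9 [0.56339358 0.15803411 0.17028164] 0.49716326945012035
```

View pics/g2.png

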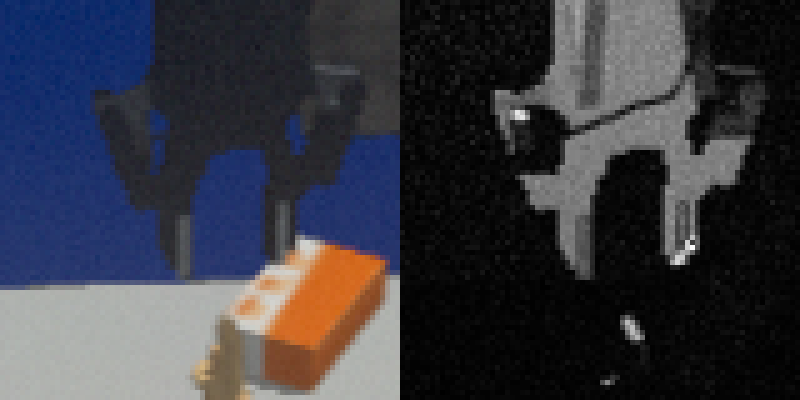

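The fingertips are at side (316,181) and (336,177), clearly above the tab top at (326,189). I'll re-measure once the arm has settled, then descend in steps.

Request:
jog_arm(deltas=[0.002,0,0.008,0,0,0,0,0.004,0.002,0.016,0,0,0,0,0.004,0.002,0.016,0,0,0,0])

```text
time: 3.25
tool_pos: [0.5663, 0.1641, 0.1563]
tcp_rot: [-1.981, -2.437, 0.002]
wrist_force: [0.4, -0.4, -0.0]
width: 0.5
grip_force: 0.0
```

```bash
cat > tips.py <<'E'
from h import *
from workcell import read_camera,readout
a=read_camera("side")["color"]
delta([.5655,.162,.136],11.9)
z=cv2.imread("pics/side0.png")
d=cv2.absdiff(a,z).max(2)
for v in range(150,204,1):
    print(v,"".join("#" if x>22 else "." for x in d[v,300:352]))
s=readout.read_state()["tool_pos"]; print("pred tip",proj("side",s-[0,0,.017]),"tcp",proj("side",s))
E
python3 tips.py
```

```text
t 3.3 pos [0.5666 0.1641 0.1568] yang 11.8 q [0.24  0.144 1.847 0.    1.152 0.034] w 0.501 g 0.0 F [-0.9 -0.3  0.2]
delta [-0.0019 -0.0015  0.0208] [-0.07  0.   -0.1 ]
150 ##........#######.######################....#......#
151 .##............#########################....#.....#.
152 .#............#########################....#########
153 .##............#######################....##########
154 .##...........########################....#########.
155 .##...........#########################...##########
156 ..#..........##########################..##########.
157 .............##########################...#########.
158 .............##########################..#########..
159 .............############........#################..
160 ...#######...##########..........#################..
161 ....######...##########...........###############...
162 ....######..##########............###############...
163 .....######.##########............###############...
164 ....##################............##############....
165 .....################............##############.....
166 ......##########
[... 1586 characters left out ...]
..............................................
195 ....................................................
196 ....................................................
197 ....................................................
198 ....................................................
199 ....................................................
200 ....................####............................
201 ....................###.............................
202 ....................................................
203 ............................##......................
pred tip (np.float64(325.77455162172413), np.float64(192.64809094158977)) tcp (np.float64(325.831362469911), np.float64(187.28105290078918))
```

Run:
```python
from h import *
from workcell import read_camera
for z in(.16,.2,.25): print(z,plane("top",227,246,z))
a=read_camera("top")["color"]; 
for x in ([.5666,.1641,.1568],[.5666,.1641,.1398],[.5666,.1641,.21]):print(proj("top",x))
cv2.imwrite("pics/t3.png",cv2.resize(a[190:290,180:280],(600,600),interpolation=3))
```

```text
0.16 [0.52795031 0.17455735 0.16      ]
0.2 [0.52445167 0.16755039 0.2       ]
0.25 [0.52007838 0.15879169 0.25      ]
(np.float64(232.70422051198483), np.float64(227.75984007618646))
(np.float64(233.99085741738534), np.float64(228.78355967346303))
(np.float64(228.3632281345772), np.float64(224.30590606440177))
```

View pics/t3.png

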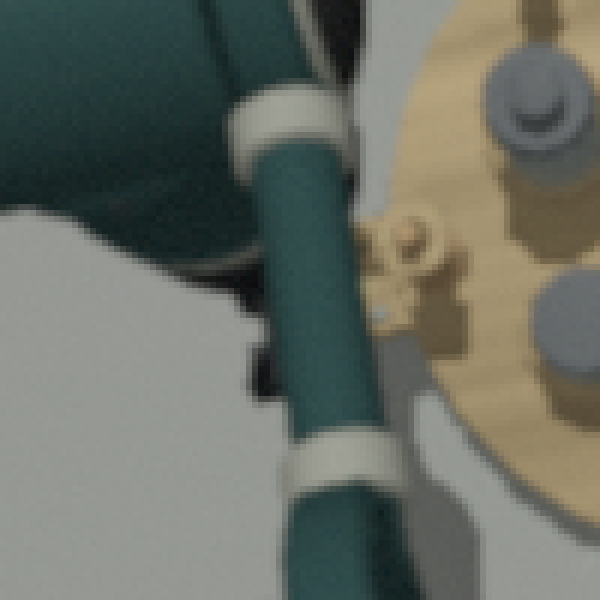

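The top view shows the knuckle at about (224,252), consistent with the reported y. I'll go to z about 0.14 and narrow the fingers to see where the tips really stand.

Request:
jog_arm(deltas=[-0.001,-0.0015,0.006,0,0,0,-0.1,-0.002,-0.0015,0.012,0,0,0,-0.3,-0.002,-0.0015,0.017,0,0,0,-0.5,-0.002,-0.0015,0.017,0,0,0,-0.5,-0.002,-0.0015,0.017,0,0,0,-0.5])

```text
time: 3.85
tool_pos: [0.5658, 0.1618, 0.1402]
tcp_rot: [-1.981, -2.438, 0.001]
wrist_force: [-1.0, -0.0, 0.2]
width: 0.249
grip_force: 0.0
```

```bash
python3 tips.py | grep -v "^1[56]"
```

```text
t 3.9 pos [0.566  0.1619 0.1406] yang 11.79 q [ 0.236  0.155  1.866 -0.     1.121  0.03 ] w 0.258 g 0.0 F [0.3 0.2 0.6]
delta [ 0.0002 -0.0005  0.0046] [-0.    0.   -0.11]
170 ........################.......#############........
171 .........###############......##############........
172 .........###############.....#############..........
173 ..........##############.....##########.............
174 ..........#############.......#######...............
175 ...........############......########...............
176 ............###########......########...............
177 ................########.....########...............
178 .................######.......#######...............
179 ................########.....########...............
180 ................########.....########...............
181 ................########.....########...............
182 ................########....#########...............
183 ................########....#########...............
184 ................########....########................
185 .................#######.....#######................
186 ............
[... 450 characters left out ...]
..............................................
195 ....................................................
196 ....................................................
197 ....................................................
198 ....................................................
199 ....................................................
200 ....................................................
201 ....................................................
202 ............................##......................
203 ............................##......................
pred tip (np.float64(325.56996059166283), np.float64(198.19507856922797)) tcp (np.float64(325.6246767964943), np.float64(192.9104725710798))
```

Request:
jog_arm(deltas=[0,0,0.005,0,0,0,-0.5,0,0,0.01,0,0,0,-0.5,0,0,0.014,0,0,0,-0.5,0,0,0.014,0,0,0,-0.5])

```text
time: 4.3
tool_pos: [0.5652, 0.1617, 0.1254]
tcp_rot: [-1.981, -2.437, 0.002]
wrist_force: [1.1, -0.4, -0.3]
width: 0.249
grip_force: 0.0
```

```bash
python3 tips.py | grep -v "^1[567]"
```

```text
t 4.35 pos [0.5655 0.1618 0.1259] yang 11.8 q [0.236 0.168 1.88  0.    1.095 0.03 ] w 0.25 g 0.0 F [ 0.2 -0.3 -1.1]
delta [ 0.0002  0.0001 -0.0101] [-0.07  0.   -0.1 ]
180 ..........#############.....#########...............
181 ............##..#######.....#########...............
182 ................########....#########...............
183 ................########....########................
184 ................########....#########...............
185 ................########....#########...............
186 ................########....########................
187 ................########....#########...............
188 ................###########.########................
189 ................####################................
190 .................###########.######.................
191 .................#######.#########..................
192 .................#######.####.###...................
193 ....................####...#........................
194 ....................####............................
195 ....................................................
196 ....................................................
197 ....................................................
198 ....................................................
199 ....................................................
200 ....................................................
201 ....................................................
202 ............................##......................
203 ............................##......................
pred tip (np.float64(325.3223526277906), np.float64(202.71336780507596)) tcp (np.float64(325.3746197682544), np.float64(197.50396013338275))
```

Request:
jog_arm(deltas=[0,0,0.003,0,0,0,-1,0,0,0.003,0,0,0,-1,0,0,0.003,0,0,0,-1,0,0,0.003,0,0,0,-1,0,0,0.003,0,0,0,-1,0,0,0.003,0,0,0,-1], squeeze=40)

```text
time: 4.95
tool_pos: [0.5664, 0.1619, 0.124]
tcp_rot: [1.981, 2.437, 0.001]
wrist_force: [0.1, -0.3, 2.0]
width: 0.075
grip_force: 39.6
```

```bash
python3 tips.py | grep -v "^1[567]"
```

```text
t 5.0 pos [0.5664 0.162  0.124 ] yang 11.8 q [ 0.236  0.17   1.881 -0.     1.089  0.03 ] w 0.07 g 39.5987069606781 F [ 1.7 -0.4  2.9]
delta [ 0.0002 -0.0008 -0.012 ] [ 0.05 -0.   -0.1 ]
180 .............######################.................
181 ...............###################..................
182 ................#..###############..................
183 ...................###############..................
184 ...................###############..................
185 ...................###############..................
186 ...................###############..................
187 ...................###############..................
188 ...................###############..................
189 ...................###############..................
190 ....................#############...................
191 ....................############....................
192 .....................#########......................
193 ........................######......................
194 ........................#...........................
195 ....................................................
196 ....................................................
197 ....................................................
198 ....................................................
199 ....................................................
200 ....................................................
201 ............................##......................
202 ............................##......................
203 ............................##......................
pred tip (np.float64(325.6482531609641), np.float64(203.2315390348066)) tcp (np.float64(325.7031726739238), np.float64(198.03197671395506))
```

Request:
jog_arm(deltas=[0,0,-0.004,0,0,0,-1,0,0,-0.012,0,0,0,-1,0,0,-0.022,0,0,0,-1,0,0,-0.034,0,0,0,-1,0,0,-0.048,0,0,0,-1,0,0,-0.062,0,0,0,-1,0,0,-0.07,0,0,0,-1,0,0,-0.07,0,0,0,-1])

```text
time: 5.8
tool_pos: [0.5673, 0.1622, 0.1961]
tcp_rot: [1.98, 2.436, 0.005]
wrist_force: [-0.6, 0.2, -1.1]
width: 0.074
grip_force: 39.2
```

Run:
```python
from h import *
from workcell import read_camera
delta([.43,.30,.19],11.8)
a=read_camera("side")["color"];b=read_camera("top")["color"]
cv2.imwrite("pics/l.png",np.hstack([cv2.resize(i,(400,400),interpolation=3) for i in(a[120:240,260:380],b[190:290,180:280])]))
```

```text
t 5.8 pos [0.5673 0.1622 0.1961] yang 11.8 q [0.236 0.111 1.81  0.    1.217 0.03 ] w 0.074 g 39.19469654560089 F [-0.6  0.2 -1.1]
delta [ 0.1629 -0.1063  0.0057] [ 0.23 -0.01 -0.  ]
```

View pics/l.png

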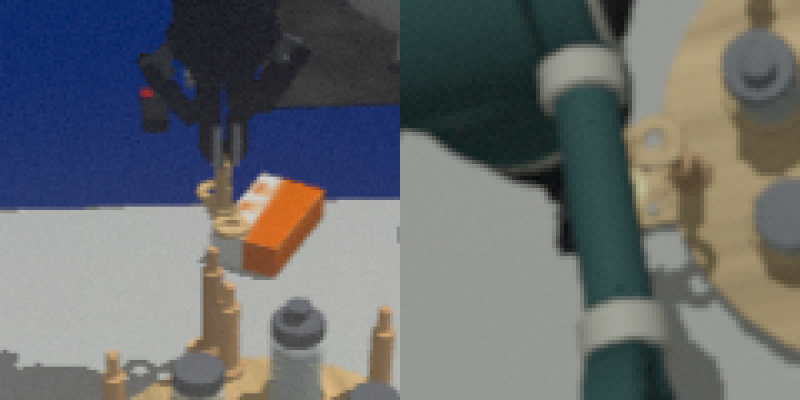

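The link is off both posts and hangs level in the fingers at side crop (225,200). Underside = TCP z − 0.024. I'll carry it to the clear place.

Request:
jog_arm(deltas=[0.015,-0.01,0,0,0,0,-1,0.04,-0.026,0,0,0,0,-1,0.07,-0.046,0,0,0,0,-1,0.1,-0.065,0,0,0,0,-1,0.13,-0.085,0,0,0,0,-1,0.15,-0.098,0,0,0,0,-1,0.163,-0.106,0.005,0,0,0,-1,0.163,-0.106,0.005,0,0,0,-1])

```text
time: 6.7
tool_pos: [0.4264, 0.3006, 0.187]
tcp_rot: [-1.977, -2.44, 0.004]
wrist_force: [0.1, -0.1, -0.2]
width: 0.075
grip_force: 39.2
```

Request:
jog_arm(deltas=[0,0,0.015,0,0,0,-1,0,0,0.04,0,0,0,-1,0,0,0.07,0,0,0,-1,0,0,0.1,0,0,0,-1,0,0,0.125,0,0,0,-1,0,0,0.14,0,0,0,-1,0,0,0.145,0,0,0,-1,0,0,0.145,0,0,0,-1])

```text
time: 7.5
tool_pos: [0.4289, 0.2991, 0.0428]
tcp_rot: [-1.982, -2.437, 0.002]
wrist_force: [-0.3, -0.7, -1.4]
width: 0.075
grip_force: 39.2
```

Run:
```python
from h import *
from workcell import read_camera
delta([.43,.30,.026],11.8)
a=read_camera("side")["color"]
print(proj("side",[.43,.3,0]))
u,v=map(int,proj("side",[.43,.3,.03]));cv2.imwrite("pics/p.png",cv2.resize(a[v-60:v+40,u-50:u+50],(600,600),interpolation=3)); print(u,v)
```

```text
t 7.5 pos [0.4289 0.2991 0.0428] yang 11.75 q [ 0.561  0.147  2.08  -0.     0.917  0.356] w 0.075 g 39.18384253978729 F [-0.3 -0.7 -1.4]
delta [0.0007 0.0013 0.0168] [-0.08  0.04 -0.05]
(np.float64(277.21460605444463), np.float64(206.79767578366088))
276 198
```

View pics/p.png

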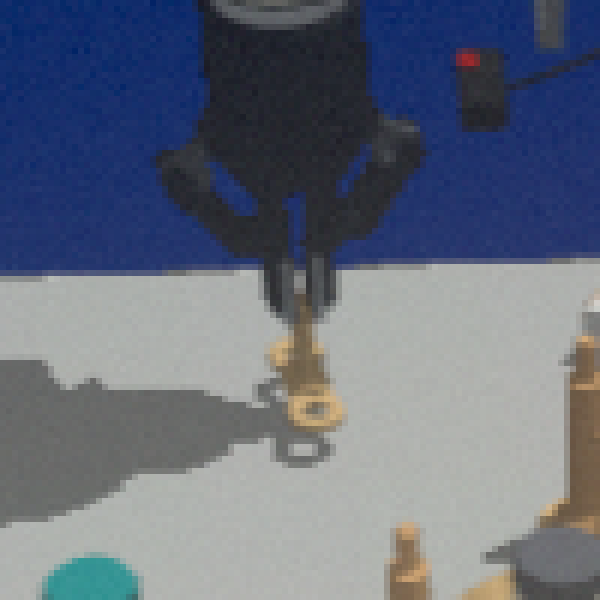

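The link hangs level at crop (305,390), just above its shadow. I'll lower it gently and watch the force.

Request:
jog_arm(deltas=[0,0,0.006,0,0,0,-1,0,0,0.012,0,0,0,-1,0,0,0.016,0,0,0,-1,0,0,0.018,0,0,0,-1,0,0,0.018,0,0,0,-1])

```text
time: 8.05
tool_pos: [0.4285, 0.2996, 0.0252]
tcp_rot: [-1.981, -2.438, 0.001]
wrist_force: [0.3, -0.7, 0.4]
width: 0.073
grip_force: 39.2
```

Run:
```python
from h import *
delta([.43,.30,.024],11.8)
```

```text
t 8.05 pos [0.4285 0.2996 0.0252] yang 11.8 q [0.563 0.171 2.091 0.    0.881 0.357] w 0.073 g 39.19931709766388 F [ 0.3 -0.7  0.4]
delta [0.0001 0.0015 0.0012] [-0.04  0.01  0.  ]
```

Request:
jog_arm(deltas=[0,0,0.001,0,0,0,-1,0,0,0.002,0,0,0,-1,0,0,0.002,0,0,0,-0.7,0,0,0.002,0,0,0,-0.4,0,0,0.002,0,0,0,-0.2,0,0,0.002,0,0,0,-0.2])

```text
time: 8.65
tool_pos: [0.4288, 0.2997, 0.0236]
tcp_rot: [-1.981, -2.438, 0.0]
wrist_force: [-0.8, 0.0, 0.3]
width: 0.403
grip_force: 0.0
```

Request:
jog_arm(deltas=[0,0,-0.015,0,0,0,-0.2,0,0,-0.04,0,0,0,-0.2,0,0,-0.07,0,0,0,-0.2,0,0,-0.1,0,0,0,-0.2,0,0,-0.13,0,0,0,-0.2,0,0,-0.16,0,0,0,-0.2,0,0,-0.175,0,0,0,-0.2,0,0,-0.175,0,0,0,-0.2])

```text
time: 9.45
tool_pos: [0.4305, 0.3008, 0.2013]
tcp_rot: [1.98, 2.437, 0.008]
wrist_force: [-0.3, 0.5, -0.2]
width: 0.398
grip_force: 0.0
```

Run:
```python
from h import *
from workcell import read_camera
c=np.array([.597,.016]);
for ang in(41.8,101.8,161.8):
    p=c+.125*np.array([np.cos(np.radians(ang)),np.sin(np.radians(ang))]); print(ang,p.round(4)); delta([*p,.2],ang+90)
a=read_camera("side")["color"];b=read_camera("top")["color"]
cv2.imwrite("pics/r.png",np.hstack([cv2.resize(i,(400,400),interpolation=3) for i in(a[160:260,226:326],b[160:320,180:340])]))
```

```text
41.8 [0.6902 0.0993]
t 9.45 pos [0.4305 0.3008 0.2013] yang 11.8 q [ 0.562 -0.019  1.935 -0.     1.22   0.357] w 0.398 g 0.0 F [-0.3  0.5 -0.2]
delta [-0.2503  0.213   0.0019] [ 0.21 -0.25 60.  ]
101.8 [0.5714 0.1384]
t 9.45 pos [0.4305 0.3008 0.2013] yang 11.8 q [ 0.562 -0.019  1.935 -0.     1.22   0.357] w 0.398 g 0.0 F [-0.3  0.5 -0.2]
delta [-0.1878  0.1047  0.0015] [ 0.29 -0.11 -0.  ]
161.8 [0.4783 0.055 ]
t 9.45 pos [0.4305 0.3008 0.2013] yang 11.8 q [ 0.562 -0.019  1.935 -0.     1.22   0.357] w 0.398 g 0.0 F [-0.3  0.5 -0.2]
delta [-0.2503 -0.0035  0.0008] [  0.32   0.06 -60.  ]
```

View pics/r.png

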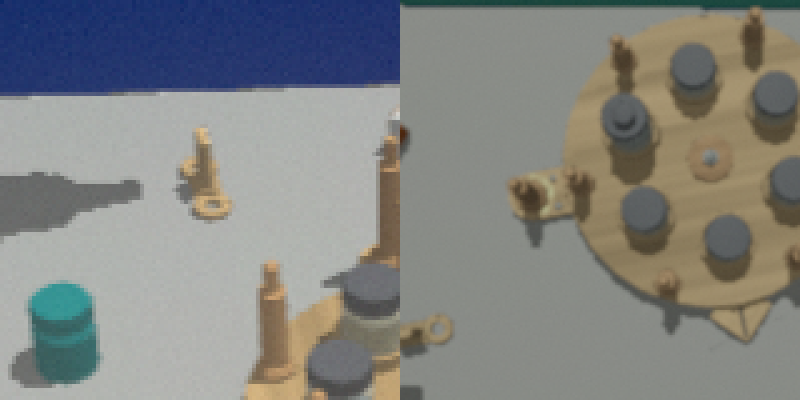

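The link lies flat on the table at side crop (205,175), let go, and the carousel has not moved. Plan: grip the rim post at 161.8° from axis (0.597,0.016), with the jaws closing tangentially. Then turn +120° with the tool yaw following from −108° to +12°, which keeps joint 6 in range.

Request:
jog_arm(deltas=[-0.015,0,0,0,0,7,-0.2,-0.045,0,0,0,0,15,-0.2,-0.08,0,0,0,0,23,-0.2,-0.115,-0.001,0,0,0,31,-0.2,-0.15,-0.002,0,0,0,39,-0.2,-0.185,-0.003,0,0,0,47,-0.2,-0.22,-0.003,0,0,0,55,-0.2,-0.25,-0.0035,0,0,0,63,-0.2])

```text
time: 10.35
tool_pos: [0.475, 0.0525, 0.1958]
tcp_rot: [-2.966, -1.034, 0.007]
wrist_force: [-0.6, 0.3, -0.8]
width: 0.402
grip_force: 0.0
```

Request:
jog_arm(deltas=[0,0,0,0,0,8,-0.2,0,0,0,0,0,16,-0.2,0,0,0,0,0,24,-0.2,0,0,0,0,0,32,-0.2,0,0,0,0,0,40,-0.2,0,0,0,0,0,48,-0.2,0,0,0,0,0,56,-0.2,0,0,0,0,0,57,-0.2])

```text
time: 11.15
tool_pos: [0.475, 0.0542, 0.196]
tcp_rot: [3.101, -0.499, -0.007]
wrist_force: [0.5, 0.4, -0.7]
width: 0.397
grip_force: 0.0
```

Run:
```python
from h import *
delta([.4783,.0545,.13],-108.2)
```

```text
t 11.15 pos [0.475  0.0542 0.196 ] yang -108.27 q [ 0.062 -0.102  2.024 -0.     1.225  1.951] w 0.397 g 0.0 F [ 0.5  0.4 -0.7]
delta [ 0.0033 -0.0014  0.0659] [ 0.1   0.24 -0.07]
```

Request:
jog_arm(deltas=[0.003,-0.001,0.012,0,0,0,-0.2,0.003,-0.001,0.03,0,0,0,-0.2,0.003,-0.001,0.048,0,0,0,-0.2,0.003,-0.001,0.06,0,0,0,-0.2,0.003,-0.001,0.064,0,0,0,-0.2,0.003,-0.001,0.064,0,0,0,-0.2])

```text
time: 11.75
tool_pos: [0.4789, 0.0543, 0.1334]
tcp_rot: [3.102, -0.496, -0.003]
wrist_force: [0.0, 0.4, -0.5]
width: 0.4
grip_force: 0.0
```

```bash
cat > tips2.py <<'E'
from h import *
from workcell import read_camera,readout
a=read_camera("side")["color"]; delta([.4783,.0545,.075],-108.2)
z=cv2.imread("pics/side0.png"); d=cv2.absdiff(a,z).max(2)
for v in range(205,250):
    w=z[v,265:320].astype(int); w=(w[:,2]-w[:,0])>25
    print(v,"".join("#" if x>30 else ("w" if y else ".") for x,y in zip(d[v,265:320],w)))
s=readout.read_state()["tool_pos"]; print("pred tip",proj("side",s-[0,0,.017]),"post top",proj("side",[.4783,.0545,.122]),"shoulder",proj("side",[.4783,.0545,.1]))
E
python3 tips2.py
```

```text
t 11.8 pos [0.4797 0.0543 0.1344] yang -108.17 q [ 0.061 -0.041  2.085 -0.     1.097  1.949] w 0.398 g 0.0 F [-0.7 -0.1 -0.5]
delta [-0.0014  0.0003  0.0594] [0.01 0.02 0.03]
205 .......#############################...................
206 .....###############################...................
207 .....###############################...................
208 .....###############################...................
209 ......##############################...................
210 .......#..##########################...................
211 .........##########..#############.....................
212 ........######.####..##########........................
213 .........#########...##########........................
214 ..........#######....##########........................
215 .............#.......##########........................
216 .....................##########........................
217 .....................##########........................
218 .....................##########........................
219 ......................#########........................
220 .....................
[... 1296 characters left out ...]
42 ..........................wwwwwwwwwwwwwwwwwwww.........
243 ..........................wwwwwwwwwwwwwwwwwwww.........
244 ..........................wwwwwwwwwwwwwwwwwwww.........
245 ..........................wwwwwwwwwwwwwww..............
246 ..........................wwwwwwwwwwwwww...............
247 ...........................wwwwwwwwwwww................
248 ####.......................wwwwwwwwwww.................
249 ##########................wwwwwwwwwwww................w
pred tip (np.float64(293.95506742371504), np.float64(226.25181848035893)) post top (np.float64(293.32858182721185), np.float64(224.76786406582514)) shoulder (np.float64(293.62045599688395), np.float64(231.62735190620052))
```

Request:
jog_arm(deltas=[-0.001,0,0.01,0,0,0,-0.2,-0.001,0,0.025,0,0,0,-0.2,-0.001,0,0.04,0,0,0,-0.2,-0.001,0,0.052,0,0,0,-0.2,-0.001,0,0.061,0,0,0,-0.2,-0.001,0,0.064,0,0,0,-0.2,-0.001,0,0.064,0,0,0,-0.2])

```text
time: 12.5
tool_pos: [0.4786, 0.0546, 0.0702]
tcp_rot: [3.102, -0.497, -0.001]
wrist_force: [-0.1, -0.6, 0.5]
width: 0.396
grip_force: 0.0
```

```bash
python3 tips2.py
```

```text
t 12.55 pos [0.479  0.0547 0.0708] yang -108.2 q [0.062 0.032 2.144 0.    0.965 1.95 ] w 0.399 g 0.0 F [-0.4 -0.8 -0.2]
delta [-0.0006  0.0004 -0.0042] [-0.01 -0.01 -0.  ]
205 .......#########.#######################...............
206 .....###########.#######################...............
207 .....###########.#######################...............
208 ......#################################................
209 ......##################################...............
210 .......#..#############################................
211 .........##############################................
212 ........#############################..................
213 .........#############################.................
214 ..........#######.####################.................
215 .............#.#..####################.................
216 ...............#######################.................
217 ..............#######################..................
218 ..............######################...................
219 ..............######################...................
220 ..............##########
[... 1293 characters left out ...]
42 ..........................wwwwwwwwwwwwwwwwwwww.........
243 ..........................wwwwwwwwwwwwwwwwwwww.........
244 ..........................wwwwwwwwwwwwwwwwwwww.........
245 ..........................wwwwwwwwwwwwwww..............
246 ..........................wwwwwwwwwwwwww...............
247 ...........................wwwwwwwwwwww................
248 .......#########...........wwwwwwwwwww.................
249 .......###########........wwwwwwwwwwww................w
pred tip (np.float64(294.48980325275545), np.float64(245.49627665627193)) post top (np.float64(293.32858182721185), np.float64(224.76786406582514)) shoulder (np.float64(293.62045599688395), np.float64(231.62735190620052))
```

No contact, and the near finger overlaps the post. I'll close here.

Request:
jog_arm(deltas=[0,0,0.002,0,0,0,-0.5,0,0,0.002,0,0,0,-0.8,0,0,0.002,0,0,0,-1,0,0,0.002,0,0,0,-1,0,0,0.002,0,0,0,-1,0,0,0.002,0,0,0,-1], squeeze=40)

```text
time: 13.15
tool_pos: [0.4796, 0.0547, 0.0693]
tcp_rot: [-3.102, 0.497, -0.002]
wrist_force: [1.5, -1.0, 4.3]
width: 0.183
grip_force: 39.2
```

Run:
```python
from h import *
c=np.array([.597,.016]); delta([.4783,.0545,.07],-108.2)
from workcell import readout
p=readout.read_state()["tool_pos"][:2]-c; print(np.hypot(*p),np.degrees(np.arctan2(p[1],p[0])))
# tool-frame (x=outward?,y) rows for arc of radius .125; tool x dir:
s=readout.read_state(); r=R.from_rotvec(s["tcp_rot"]); print(r.as_matrix().round(3))
rad=.125*np.array([np.cos(np.radians(161.8)),np.sin(np.radians(161.8)),0])
for a in np.arange(5,41,5):
    print(a, r.inv().apply(R.from_euler("z",a,degrees=True).apply(rad)-rad).round(4))
```

```text
t 13.15 pos [0.4796 0.0547 0.0693] yang -108.21 q [0.062 0.035 2.145 0.    0.961 1.95 ] w 0.183 g 39.20805215835571 F [ 1.5 -1.   4.3]
delta [-0.0011  0.0006 -0.0007] [-0.04 -0.08 -0.01]
0.12366539672621565 161.75057983615312
[[ 0.95  -0.312  0.002]
 [-0.312 -0.95   0.   ]
 [ 0.001 -0.001 -1.   ]]
5 [ 0.0005  0.0109 -0.    ]
10 [ 0.0019  0.0217 -0.    ]
15 [ 0.0043  0.0324 -0.    ]
20 [ 0.0075  0.0428 -0.    ]
25 [ 0.0117  0.0528 -0.    ]
30 [ 0.0168  0.0625 -0.    ]
35 [ 0.0226  0.0717 -0.    ]
40 [ 0.0293  0.0803 -0.    ]
```

Request:
jog_arm(deltas=[0.0001,0.0044,0,0,0,-2,-1,0.0007,0.0131,0,0,0,-6,-1,0.0023,0.0239,0,0,0,-11,-1,0.0048,0.0345,0,0,0,-16,-1,0.0083,0.0448,0,0,0,-21,-1,0.0127,0.0548,0,0,0,-26,-1,0.0179,0.0644,0,0,0,-31,-1,0.0239,0.0735,0,0,0,-36,-1])

```text
time: 13.95
tool_pos: [0.4797, -0.0227, 0.0693]
tcp_rot: [-3.103, -0.491, -0.004]
wrist_force: [3.6, 2.4, 1.5]
width: 0.179
grip_force: 39.2
```

```bash
cat > st.py <<'E'
from h import *
from workcell import readout
c=np.array([.597,.016]); s=readout.read_state(); p=s["tool_pos"][:2]-c; a=np.degrees(np.arctan2(p[1],p[0]))%360
delta([.597,.016,.07],a+90); print("r",np.hypot(*p),"ang",a,"turned",a-161.8)
E
python3 st.py
```

```text
t 13.95 pos [ 0.4797 -0.0227  0.0693] yang -72.01 q [-1.000e-01  2.900e-02  2.150e+00  1.000e-03  9.600e-01  1.156e+00] w 0.179 g 39.198376536369324 F [3.6 2.4 1.5]
delta [ 0.1235 -0.0005 -0.0004] [ 0.   -0.15 -0.25]
r 0.12351388698674867 ang 198.24488993150254 turned 36.44488993150253
```

Request:
jog_arm(deltas=[0.0005,0.0109,0,0,0,-5,-1,0.0019,0.0217,0,0,0,-10,-1,0.0043,0.0324,0,0,0,-15,-1,0.0075,0.0428,0,0,0,-20,-1,0.0117,0.0528,0,0,0,-25,-1,0.0168,0.0625,0,0,0,-30,-1,0.0226,0.0717,0,0,0,-35,-1,0.0293,0.0803,0,0,0,-40,-1])

```text
time: 14.75
tool_pos: [0.5325, -0.0889, 0.0693]
tcp_rot: [-2.747, -1.521, -0.005]
wrist_force: [2.1, 6.7, 4.5]
width: 0.181
grip_force: 39.3
```

```bash
python3 st.py
```

```text
t 14.75 pos [ 0.5325 -0.0889  0.0693] yang -32.04 q [-0.214  0.14   2.029  0.004  0.971  0.343] w 0.181 g 39.339675307273865 F [2.1 6.7 4.5]
delta [ 0.1231 -0.001  -0.0003] [ 0.04 -0.21 -0.47]
r 0.12310827741673971 ang 238.42930635138345 turned 76.62930635138343
```

Request:
jog_arm(deltas=[0.0005,0.0109,0,0,0,-5,-1,0.0019,0.0217,0,0,0,-10,-1,0.0043,0.0324,0,0,0,-15,-1,0.0075,0.0428,0,0,0,-20,-1,0.0117,0.0528,0,0,0,-25,-1,0.0168,0.0625,0,0,0,-30,-1,0.0226,0.0717,0,0,0,-35,-1,0.0293,0.0803,0,0,0,-40,-1])

```text
time: 15.55
tool_pos: [0.6146, -0.1053, 0.0692]
tcp_rot: [-2.059, -2.368, -0.004]
wrist_force: [-2.4, 9.6, 9.4]
width: 0.179
grip_force: 39.8
```

Request:
jog_arm(deltas=[0.0001,0.0044,0,0,0,-2,-1,0.0002,0.0066,0,0,0,-3,-1,0.0002,0.0066,0,0,0,-3,-1,0.0002,0.0066,0,0,0,-3,-1,0.0002,0.0066,0,0,0,-3,-1])

```text
time: 16.05
tool_pos: [0.6208, -0.1042, 0.0693]
tcp_rot: [-2.001, -2.418, -0.004]
wrist_force: [-1.9, 8.3, 7.3]
width: 0.182
grip_force: 39.7
```

```bash
python3 st.py
python3 - <<'E'
from h import *
from workcell import read_camera
T=read_camera("top")["color"];S=read_camera("side")["color"]
cv2.imwrite("pics/top_e.png",T);cv2.imwrite("pics/side_e.png",S)
np.set_printoptions(precision=4,suppress=True)
c=np.array([.597,.016])
def lids(img):
    h=cv2.cvtColor(img,cv2.COLOR_BGR2HSV); b=img.astype(int)
    m=((b.max(2)-b.min(2)<32)&(b.max(2)<125)&(b.max(2)>60)).astype(np.uint8)*255
    m=cv2.morphologyEx(m,cv2.MORPH_OPEN,np.ones((3,3)));out=[]
    for q in cv2.findContours(m,0,1)[0]:
        A=cv2.contourArea(q)
        if 60<A<900: (x,y),rr=cv2.minEnclosingCircle(q); out.append((round(x,1),round(y,1),round(rr,1),A))
    return out
for f in("pics/top0.png","pics/top_e.png"):
    print(f)
    for o in lids(cv2.imread(f)):
        if 235<o[0]<370 and 165<o[1]<300:
            for z in(.088,.12):
                p=plane("top",o[0],o[1],z)[:2]-c; print(o,z,np.hypot(*p).round(4),np.degrees(np.arctan2(p[1],p[0])).round(1)%360)
E
```

```text
t 16.05 pos [ 0.6208 -0.1042  0.0693] yang 10.78 q [-0.208  0.299  1.833  0.005  1.012 -0.399] w 0.182 g 39.73998785018921 F [-1.9  8.3  7.3]
delta [ 0.1226 -0.0009 -0.0002] [-0.01 -0.24 -0.41]
r 0.12257485722984313 ang 281.1891995306771 turned 119.3891995306771
pics/top0.png
(284.0, 277.0, 21.5, 212.5) 0.088 0.1382 161.8
(284.0, 277.0, 21.5, 212.5) 0.12 0.1383 162.5
(338.0, 272.0, 13.6, 134.0) 0.088 0.1423 212.8
(338.0, 272.0, 13.6, 134.0) 0.12 0.142 211.8
(311.0, 258.0, 12.6, 334.5) 0.088 0.0902 190.7
(311.0, 258.0, 12.6, 334.5) 0.12 0.0921 190.3
(242.0, 250.0, 15.7, 319.0) 0.088 0.155 117.5
(242.0, 250.0, 15.7, 319.0) 0.12 0.1522 119.1
(278.3, 246.8, 13.5, 382.5) 0.088 0.0854 138.5
(278.3, 246.8, 13.5, 382.5) 0.12 0.0862 140.7
(337.4, 235.5, 13.6, 368.5) 0.088 0.0847 243.6
(337.4, 235.5, 13.6, 368.5) 0.12 0.0844 240.8
(271.8, 209.8, 18.2, 444.5) 0.088 0.0749 74.7
(271.8, 209.8, 18.2, 444.5) 0.12 0.0713 78.3
(330.7, 201.2, 13.3, 368.5) 0.088 0.073 303.7
(330.7, 201.2, 13.3, 368.5) 0.12 0.0683 300.3
(297.4, 189.3, 12.5, 355.0) 0.088 0.0689 12.5
(297.4, 189.3, 12.5, 355.0) 0.12 0.062 13.2
pics/top_e.png
(285.0, 278.0, 20.2, 169.0) 0.088 0.1396 163.0
(285.0, 278.0, 20.2, 169.0) 0.12 0.1397 163.6
(310.8, 255.1, 10.8, 300.5) 0.088 0.0837 191.2
(310.8, 255.1, 10.8, 300.5) 0.12 0.0858 190.7
(278.0, 245.5, 11.2, 289.5) 0.088 0.0837 136.8
(278.0, 245.5, 11.2, 289.5) 0.12 0.0845 139.1
(332.0, 232.5, 8.1, 63.0) 0.088 0.0708 244.1
(332.0, 232.5, 8.1, 63.0) 0.12 0.071 240.7
(273.0, 210.5, 12.2, 315.0) 0.088 0.0719 75.3
(273.0, 210.5, 12.2, 315.0) 0.12 0.0684 79.1
(342.0, 200.8, 21.8, 777.0) 0.088 0.0959 295.7
(342.0, 200.8, 21.8, 777.0) 0.12 0.0911 293.0
(298.4, 189.3, 12.1, 318.0) 0.088 0.0685 10.6
(298.4, 189.3, 12.1, 318.0) 0.12 0.0616 11.3
```

Run:
```python
from h import *
c=np.array([.597,.016])
P=lambda r,a,z:[c[0]+r*np.cos(np.radians(a)),c[1]+r*np.sin(np.radians(a)),z]
for a in(186,191.8,197):
    print(a,"top lid tall",np.round(proj("top",P(.08,a,.12)),1),"short",np.round(proj("top",P(.08,a,.088)),1),"side knob top",np.round(proj("side",P(.08,a,.134)),1))
S=cv2.cvtColor(cv2.imread("pics/side_e.png"),6); b=cv2.imread("pics/side_e.png").astype(int)
u,v=map(int,proj("side",P(.08,191.8,.12)))
for y in range(v-14,v+14): print(y,"".join("#" if (b[y,x].max()<115 and b[y,x].max()-b[y,x].min()<30) else "." for x in range(u-22,u+22)))
print("u0",u-22)
t=cv2.imread("pics/top_e.png").astype(int)
for y in range(236,275): print(y,"".join("#" if (t[y,x,2]-t[y,x,0]<10 and t[y,x].max()<125) else "." for x in range(292,332)))
```

```text
186 top lid tall [307.3 252.9] short [307.3 253.9] side knob top [309.8 232.3]
191.8 top lid tall [311.  252.3] short [310.9 253.4] side knob top [310.4 234.4]
197 top lid tall [314.3 251.5] short [314.  252.6] side knob top [311.3 236.2]
224 ............................................
225 ..............................##............
226 ............................................
227 ....................................##......
228 .......................#.............#......
229 .....................####.............#.....
230 ...................######...................
231 .......................##.............#.....
232 ........................#.............#.....
233 ........................###.........####....
234 .........................#####..########....
235 ..........................#############.....
236 ..................##......############......
237 ..................###..#.###.########.......
238 .................##########...######........
239 ...............###########...####...........
240 ...............###########....#.............
241 ...............#.#######
[... 1572 characters left out ...]
############..........###
260 ............##############...........###
261 .............############...........####
262 ..............##########............####
263 ................#######.............####
264 ....................................####
265 ...................................#####
266 ...................................#####
267 ...................................#####
268 ...................................#####
269 ...................................#####
270 ...................................#####
271 ..................................######
272 ..................................######
273 ..................................######
274 ..................................######
```

The tall jar's lid is centred at top (310.7,254), against (311,252–253) expected on the arrow line. Its knob shows at side (310,~234), so it is within about 1 mm. The grip on the post is 39 N, so I'm handing in.

```bash
python3 -c "
from workcell import finish_job
print(finish_job())"
```

```text
the job is handed in; nothing more can be done
None
```

I handed the job in at about 16 s; the link lies flat on the table clear of the carousel, the tall jar is at the arrow within about 1 mm by camera, and the gripper still holds a rim post with about 39 N (no verdict was returned).

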